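# Comb loose brushes into the grooves of a brush tray

## Task

Take the comb rake from its rack, feel gently with its tine tips for the tray's flat top level, then comb across the tray until all four brushes lie down in the grooves, parallel, one to a groove. Move the brushes only with the rake, never with the gripper, and leave the other things on the table alone. Finally hang the rake back home in its rack and let go.

Things in the scene. Friction and masses are not known exactly. Their poses are not given: they have to be found in the camera images.
- tray: fixed dark wooden tray, 210 mm (its x) by 300 mm (its y); origin under its centre, z up. Six grooves run along its x, centred at y = -75, -45, -15, 15, 45, 75 mm, each 18.5 mm wide and 16.5 mm deep (floor at z = 8.5 mm), with flat 11.5 mm ridges between them, tops at z = 25 mm. Walls all round 42 mm high (inner faces at x = +-100, y = +-145 mm)
- tray_mid (a point): middle of the tray, level with the ridge tops; axes as the tray's. Beyond the outer grooves, from |y| = 84 to 115 mm, is a flat strip at the ridges' level (the brushes start clear of |y| above 102 mm); from |y| = 115 to 145 mm a ramp rises outward at 15 degrees, from which a brush rolls back
- brush1_mid (a point): centre of a loose capped writing brush, brass cap: a smooth lacquered rod 140 mm long, 16 mm thick, round ends, about 35 g; x along the brush. It starts askew across the ridges, centre 33 mm above the table; down in a groove its centre is 16.5 mm above the table and its top 0.5 mm below the ridges
- brush2_mid (a point): centre of a loose capped writing brush, copper cap: a smooth lacquered rod 140 mm long, 16 mm thick, round ends, about 35 g; x along the brush. It starts askew across the ridges, centre 33 mm above the table; down in a groove its centre is 16.5 mm above the table and its top 0.5 mm below the ridges
- brush3_mid (a point): centre of a loose capped writing brush, red cap: a smooth lacquered rod 140 mm long, 16 mm thick, round ends, about 35 g; x along the brush. It starts askew across the ridges, centre 33 mm above the table; down in a groove its centre is 16.5 mm above the table and its top 0.5 mm below the ridges
- brush4_mid (a point): centre of a loose capped writing brush, dark steel cap: a smooth lacquered rod 140 mm long, 16 mm thick, round ends, about 35 g; x along the brush. It starts askew across the ridges, centre 33 mm above the table; down in a groove its centre is 16.5 mm above the table and its top 0.5 mm below the ridges
- rake_grip (a point): centre of the comb rake's upright wooden grip, a block 30 mm (its x) by 22 mm (its y) by 60 mm high, z up; grasp it across its y. The brass collar under it, 60 by 46 by 8 mm, has its top 32 mm and its underside 40 mm below this point. Whole rake about 0.26 kg. The tine tips lie 104 to 130 mm below this point, different each time: find out by touch
- rake: the rake; origin at the centre of its collar's underside, axes as its grip's. Below hang a 12 mm round stem and the head: a bar 120 mm long (along x), 10 mm thick, with five round-ended tines 6 mm thick at x = -54 to 54 mm, 27 mm apart, reaching 24 mm below the bar. The head slides on the stem (unknown reach, 64 to 90 mm below the origin), held by friction up to about 40 N
- rack_top (a point): middle of the top of the fixed rake rack, 110 mm above the table: two upright plates 150 mm long (its x), 8 mm thick, 26 mm apart. The rake's head hangs between them and its collar rests on them, its x along the rack's x; lift straight up to take it, lower straight down to hang it. Hung home, near the middle, its grip centre is 40 mm above this point
- inkstone: round black ink stone, 110 mm wide, 22 mm high, loose bystander; origin under its centre
- ink_bottle: black ink bottle with red cap, 60 mm wide, 140 mm high, loose bystander; origin under its centre
- paperweight: dark steel bar 200 (its x) by 32 by 20 mm, loose bystander; origin under its centre
- seal: upright stone seal 34 by 34 by 60 mm, loose bystander; origin under its centre
- seal_tin: flat white and red tin 130 (its x) by 70 by 20 mm, loose bystander; origin under its centre
- water_bowl: blue bowl, 130 mm wide, 55 mm high, loose bystander; origin under its centre
- paste_jar: glass jar with steel lid, 70 mm wide, 90 mm high, loose bystander; origin under its centre
Things that resemble listed ones, but are neither listed nor needed, are in the scene too. What is shaped like the part that bears brush3_mid but green is not meant. Leave any grey look-alike of the part that bears rack_top alone.

How it is judged:
On the way, in this order (a step that is already met when the one before it is completed fails the run):
1. the rake is lifted out of its rack (grip more than 90 mm from the rack's top) (distance between rake_grip and rack_top above 0.09 m), for 0.1 s.
2. the rake is felt against the tray (contact force between rake and tray above 0.5 N), for 0.02 s.
3. all four brushes lie down in the grooves while the rake is still off its rack (distance between rake_grip and rack_top above 0.09 m and z of each of brush1_mid, brush2_mid, brush3_mid, brush4_mid in the frame of tray below 0.019 m and y of brush1_mid in the frame of tray between -0.087 and 0.087 m and x of brush1_mid in the frame of tray between -0.04 and 0.04 m and angle between the x axis of each of brush1_mid, brush2_mid, brush3_mid, brush4_mid and the x axis of tray, either way round below 0.07 rad and y of brush2_mid in the frame of tray between -0.087 and 0.087 m and x of brush2_mid in the frame of tray between -0.04 and 0.04 m and y of brush3_mid in the frame of tray between -0.087 and 0.087 m and x of brush3_mid in the frame of tray between -0.04 and 0.04 m and y of brush4_mid in the frame of tray between -0.087 and 0.087 m and x of brush4_mid in the frame of tray between -0.04 and 0.04 m), for 0.2 s.
At the end, for the whole second after the job is handed in: Each brush rests in a groove: centre under 19 mm above the tray's underside, within 87 mm across and 40 mm along of its middle, parallel within 0.07 rad. The rake hangs in its rack, released and at rest: grip 36-44 mm above the rack top, within 40 mm of its middle, upright within 0.08 rad (z of each of brush1_mid, brush2_mid, brush3_mid, brush4_mid in the frame of tray below 0.019 m and y of brush1_mid in the frame of tray between -0.087 and 0.087 m and x of brush1_mid in the frame of tray between -0.04 and 0.04 m and angle between the x axis of each of brush1_mid, brush2_mid, brush3_mid, brush4_mid and the x axis of tray, either way round below 0.07 rad and y of brush2_mid in the frame of tray between -0.087 and 0.087 m and x of brush2_mid in the frame of tray between -0.04 and 0.04 m and y of brush3_mid in the frame of tray between -0.087 and 0.087 m and x of brush3_mid in the frame of tray between -0.04 and 0.04 m and y of brush4_mid in the frame of tray between -0.087 and 0.087 m and x of brush4_mid in the frame of tray between -0.04 and 0.04 m and linear speed of each of brush1, brush2, brush3, brush4, rake below 0.02 m/s and z of rake_grip in the frame of rack_top between 0.036 and 0.044 m and horizontal distance between rake_grip and rack_top below 0.04 m and angle between rake_grip's own z axis and vertical below 0.08 rad and contact force between the fingers and rake below 0.1 N); the robot touches nothing.
It fails at once if the gripper or arm touches a brush (contact force between any of the fingers, the arm and brush1 above 0.3 N or contact force between any of the fingers, the arm and brush2 above 0.3 N or contact force between any of the fingers, the arm and brush3 above 0.3 N or contact force between any of the fingers, the arm and brush4 above 0.3 N).
It fails at once if the rake is pressed on the tray with more than 60 N (contact force between rake and tray above 60 N).
It fails at once if a bystander is moved by more than 20 mm (distance of any of inkstone, ink_bottle, paperweight, seal, seal_tin, water_bowl, paste_jar from where it was at the start of the episode above 0.02 m).
It also fails if it takes over 72 s, if anything falls off the work surface, if the arm or the gripper's body presses on something with over 40 N, if the wrist force passes 120 N, or if a joint passes its speed limit or range.

## Robot

A 6-joint arm with a two-finger parallel gripper is mounted at the origin on the work surface. World frame = base frame: x ahead of the robot, y to its left, z up, the work surface at z = 0. Lengths are in m, angles in rad, forces in N, time in s.
With the tool pointing down it reaches from about 0.375 to 0.9 m from the base axis. Payload 3.1 kg.
Tool frame: the origin (TCP) lies between the finger pads; the fingertips stand 8 mm ahead of it and the grasp point (between the pads) lies 11 mm behind it; z points along the fingers, y is the line along which they close (so a half turn about z gives the same grasp; the last joint's range is limited). The gripper opens to 87 mm and grips with 3 to 60 N. Pads are 19 mm wide; open, the fingers measure 117 mm over their backs; the gripper's body (75 mm by 190 mm) begins 51 mm behind the grasp point.
Start: joints at [1.04, 0.527, 1.433, -0, 1.181, -0.178], TCP at [0.215, 0.587, 0.231] pointing down, gripper open.
Joint ranges: [-3.08, 3.08], [-0.75, 2.2], [0.22, 2.44], [-1.43, 4.57], [0, 2.65], [-2.85, 2.85]. Speed limits (rad/s): [2.79, 2.79, 3.14, 3.14, 3.14, 3.14].

## Interface

Orientations are given as a unit quaternion [x, y, z, w].
In Python, from rig import robot, vision, job gives the robot as it stands.
- The arm moves only by the shell command python3 -m handwheel 'ROWS' [OPENING] [FORCE]. ROWS is JSON, a list of rows, each a list of 4 numbers: the shift along the tool's x, y, z as a fraction of full scale, then the turn about the tool's z as a fraction of full scale. A call has 1 to 20 rows; each row is the pose to reach, as a shift and turn from the pose commanded when the call began, along the tool's axes at that moment, turning the shorter way round; what a row does not reach only later rows make up. Full scale, the value 1, is 300 mm for a shift and 2 pi rad for a turn. A row lasts 1/12 s, in which the tool goes at most 41.7 mm and 7.16 degrees, less where a joint would pass 70% of its speed; a pose out of reach is approached as far as the arm can. A call with a number of a shift or a turn outside -1 to 1 is refused whole. A call with a gripper value outside its range is refused whole. OPENING is the opening in per cent of the stroke, from 0 (shut) to 100 (fully open), set as the call begins (- or left out, the last holds). The fingers move at their own pace and stop on an object; FORCE is the grip in N (left out, the last holds). Time passes only in rows, so rows that repeat a pose let the fingers close. It gives the time, the measured TCP pose, the force, the opening and the grip force at its end, in the units of the state.
- robot.get_obs(): the state, without advancing time (a new reading comes with each control period).
- vision.camera(name): name is "scene" or "top" or "wrist"; returns a dict with "frame" (384x512x3 uint8, red, green, blue), "K" (3x3 intrinsics, pixels), "k1" (the pictures are not rectified: a ray, as slopes to the right and down, at radius r is drawn at 1 + k1 r^2 times it, then the intrinsics apply), "cam_to_world" (4x4, takes a point from camera to world coordinates); the wrist camera has in their place "hand_eye" (4x4, takes a point from camera to tool coordinates, whose origin is the TCP and whose axes are the flange's). Camera axes: x right, y down, z forward; pixel columns grow to the right and rows downward; lengths in m; the calibration is good to about 2 mm. A picture is of the moment at which its call begins: read the wrist's pose just before it. There is no depth.
- job.hand_in(): hands the job in; it is judged then, once.
Trained networks look in the newest picture that a camera, given by its name, has taken for a name from the list of things; names that differ only in an ending like _2 or _b are one class to them, and where a whole thing is asked for, a point or a joint stands for the part that bears it (a point fixed in the world has none). Each returns a list of dicts, best first, with "conf" (0 to 1); they miss things now and then, are a little off and sometimes report something else, mostly with a low value. They report only what shows in the picture. A call takes as long as a camera call. They do not tell look-alikes from the thing itself.
- vision.look_for(camera, label): "point" ([row, column] in pixels, amid what is visible of it).
- vision.outline_of(camera, label): "mask" (384x512 bool, what is visible of it) and "point" ([row, column] in pixels, amid what is visible of it).
The state is a dict: "time": time; "q": joint angles; "joint_velocities": joint speeds; "joint_torque": joint torques, N m; "position": TCP position; "tool_rot": TCP orientation; "ft_force": force on the tool from outside, world axes, zero at the start; "moment": the same for the moment, N m; "grip_width": finger opening in m; "grip_force": force on a finger pad.
Only numpy, scipy, OpenCV 4.12 (cv2) and the standard library are available. Lean on these libraries where they do the work, as an engineer would, in place of code of your own. Each camera call takes 0.05 s, during which the arm holds its last target. There are 200 camera calls.

## Working session

There is one attempt and no reset: what is moved stays moved. The work goes in short steps, Python scripts to look and compute and a shell command to move; the robot and the scene stay as the last step left them, time stands still between calls to the robot, and variables do not carry over. Pictures are saved under pics/ and viewed, at most 10 in all, crops included, and the job is handed in when it is done.

```bash
mkdir -p pics; ls; cat > h.py <<'E'
import numpy as np, cv2
from rig import robot, vision, job
from scipy.spatial.transform import Rotation as R
def cam(n):
    o=robot.get_obs(); c=vision.camera(n)
    if 'cam_to_world' in c: T=np.array(c['cam_to_world'])
    else:
        W=np.eye(4); W[:3,:3]=R.from_quat(o['tool_rot']).as_matrix(); W[:3,3]=o['position']
        T=W@np.array(c['hand_eye'])
    return c['frame'],np.array(c['K']),c['k1'],T
def ray(C,p):
    _,K,k1,T=C
    u=cv2.undistortPoints(np.array([[[p[1],p[0]]]],float),K,np.array([k1,0,0,0,0.]))[0,0]
    return T[:3,3],T[:3,:3]@np.array([u[0],u[1],1])
def onz(C,p,z):
    o,d=ray(C,p); return o+d*(z-o[2])/d[2]
def tri(rs):
    A=0;b=0
    for o,d in rs:
        d=d/np.linalg.norm(d); P=np.eye(3)-np.outer(d,d); A=A+P; b=b+P@o
    return np.linalg.solve(A,b)
def proj(C,X):
    _,K,k1,T=C
    x=(np.linalg.inv(T)@np.append(X,1))[:3]
    q=cv2.projectPoints(x[None],np.zeros(3),np.zeros(3),K,np.array([k1,0,0,0,0.]))[0][0,0]
    return q[::-1]
def save(C,n,s=1): cv2.imwrite('pics/'+n,cv2.resize(C[0][...,::-1],None,fx=s,fy=s))
E
python3 - <<'E'
from h import *
np.set_printoptions(precision=3,suppress=True)
a=cam('top');b=cam('scene')
save(a,'top.png',1.5);save(b,'scene.png',1.5)
print(a[1],a[3],b[3])
for n in ['tray','brush1_mid','brush2_mid','brush3_mid','brush4_mid','rake_grip','rake','rack_top','inkstone','ink_bottle','paperweight','seal','seal_tin','water_bowl','paste_jar']:
  for cn,c in (('top',a),('scene',b)):
    print(n,cn,[(np.round(d['point']),round(d['conf'],2),onz(c,d['point'],.03)[:2]) for d in vision.look_for(cn,n)][:4])
E
```

```text
pics
[[355.52    0.    249.188]
 [  0.    355.52  194.47 ]
 [  0.      0.      1.   ]] [[ 0.033 -0.977  0.213  0.293]
 [-0.999 -0.032  0.012  0.003]
 [-0.005 -0.213 -0.977  1.177]
 [ 0.     0.     0.     1.   ]] [[ 0.869  0.42  -0.262  0.864]
 [ 0.495 -0.731  0.47  -0.603]
 [ 0.006 -0.538 -0.843  1.209]
 [ 0.     0.     0.     1.   ]]
tray top [(array([181., 242.]), 0.59, array([0.588, 0.041])), (array([210., 111.]), 0.33, array([0.474, 0.471])), (array([182., 248.]), 0.26, array([0.585, 0.022]))]
tray scene [(array([283., 196.]), 0.7, array([ 0.508, -0.283])), (array([216., 273.]), 0.64, array([0.593, 0.017]))]
brush1_mid top [(array([184., 256.]), 0.51, array([ 0.579, -0.005]))]
brush1_mid scene [(array([220., 263.]), 0.48, array([ 0.573, -0.009]))]
brush2_mid top [(array([181., 245.]), 0.55, array([0.587, 0.032])), (array([156., 132.]), 0.19, array([0.664, 0.422]))]
brush2_mid scene [(array([212., 273.]), 0.6, array([0.585, 0.03 ]))]
brush3_mid top [(array([161., 387.]), 0.74, array([ 0.675, -0.448])), (array([176., 239.]), 0.66, array([0.605, 0.054])), (array([114., 218.]), 0.51,
[... 1384 characters left out ...]
1 ]))]
seal scene [(array([290., 127.]), 0.76, array([ 0.349, -0.397]))]
seal_tin top [(array([130., 289.]), 0.77, array([ 0.776, -0.113])), (array([179., 256.]), 0.56, array([ 0.595, -0.005]))]
seal_tin scene [(array([281., 316.]), 0.84, array([ 0.799, -0.108]))]
water_bowl top [(array([256., 375.]), 0.63, array([ 0.353, -0.393])), (array([163., 390.]), 0.58, array([ 0.666, -0.456]))]
water_bowl scene [(array([214., 273.]), 0.73, array([0.589, 0.023])), (array([355., 211.]), 0.61, array([ 0.651, -0.43 ]))]
paste_jar top [(array([156., 131.]), 0.62, array([0.665, 0.423]))]
paste_jar scene [(array([213., 268.]), 0.74, array([0.573, 0.019])), (array([138., 340.]), 0.62, array([0.648, 0.413]))]
```

View pics/top.png

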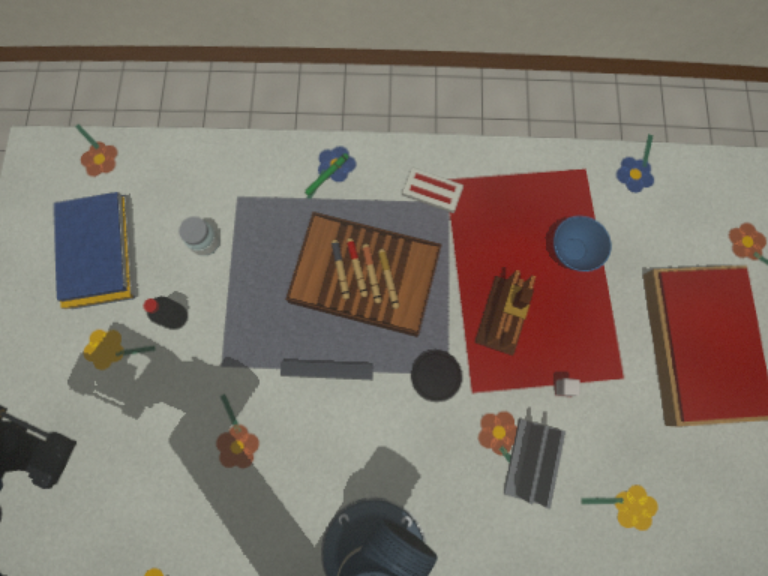

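View pics/scene.png

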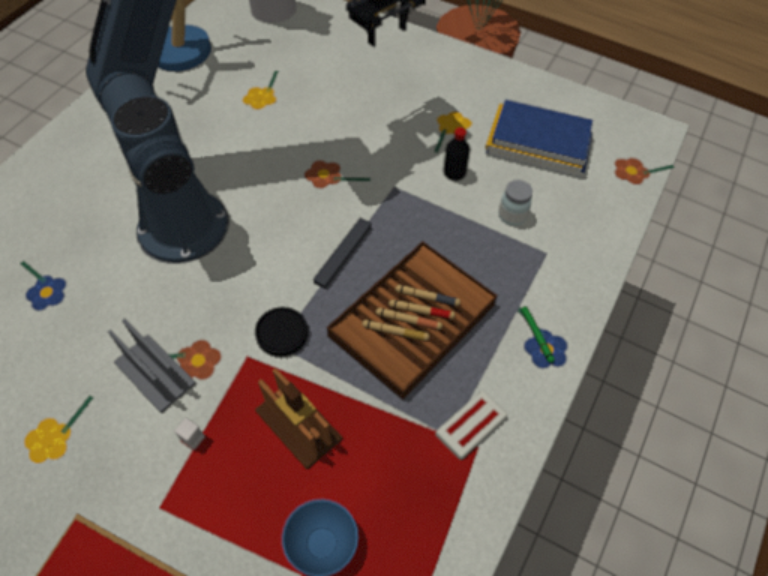

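The top view shows the wooden tray at about (364,273) with four brushes askew on it. The wooden rack with the rake is at (507,310), and the grey look-alike rack at (535,460) and the green brush at (327,175) are to be left alone. The scene view agrees, with the grip top at (290,395).

```bash
python3 - <<'E'
from h import *
np.set_printoptions(precision=3,suppress=True)
a=cam('top');b=cam('scene')
cor={'top':[(213,314),(243,441),(334,418),(299,288)],'scene':[(244,423),(297,496),(396,404),(329,328)]}
P=[onz(a,np.array(p)/1.5,.042) for p in cor['top']]
Q=[onz(b,np.array(p)/1.5,.042) for p in cor['scene']]
for L in (P,Q):
  print(np.array(L)[:,:2].round(3).tolist(),np.mean(L,0))
ya=P[0]-P[1]+P[3]-P[2];print('tray yaw',np.degrees(np.arctan2(-ya[0],ya[1])),np.linalg.norm(ya)/2)
# scene ordering
d=np.array(Q);print('scene sides',[np.linalg.norm(d[i]-d[i-1]) for i in range(4)],[np.degrees(np.arctan2(*(d[i]-d[i-1])[[1,0]])) for i in range(4)])
vision.look_for('top','rake')
A=vision.look_for('top','rake_grip')[0]['point'];B=vision.look_for('scene','rake_grip')[0]['point']
print('grip',tri([ray(a,A),ray(b,B)]))
for n in ['rake_grip','rack_top','rake','tray']:
  for cn,c,z in(('top',a,.11),('scene',b,.11)):
    for m in vision.outline_of(cn,n)[:3]:
      pts=np.argwhere(m['mask']); 
      r=cv2.minAreaRect(pts[:,::-1].astype(np.float32)); bx=cv2.boxPoints(r)
      w=np.array([onz(c,(p[1],p[0]),z)[:2] for p in bx])
      print(n,cn,round(m['conf'],2),np.round(m['point']),len(pts),w.round(3).tolist())
print(robot.get_obs())
c=vision.camera('wrist');print(np.array(c['hand_eye']),c['K'])
E
```

```text
[[0.717, 0.157], [0.656, -0.129], [0.45, -0.081], [0.518, 0.202]] [0.585 0.037 0.042]
[[0.525, 0.205], [0.721, 0.159], [0.661, -0.133], [0.457, -0.08]] [0.591 0.038 0.042]
tray yaw -12.74569564354384 0.292352219298064
scene sides [np.float64(0.2936357311103404), np.float64(0.201868288393057), np.float64(0.2984400965411851), np.float64(0.2099956511769755)] [np.float64(76.69852836446199), np.float64(-13.131225064371801), np.float64(-101.74845103367409), np.float64(165.58118927926324)]Traceback (most recent call last):
  File "<stdin>", line 13, in <module>
IndexError: list index out of range
```

```bash
python3 - <<'E'
from h import *
np.set_printoptions(precision=3,suppress=True)
a=cam('top');b=cam('scene')
for n in ['rake_grip','rack_top']:
  R_={}
  for cn,c,z in(('top',a,.11),('scene',b,.11)):
    for m in vision.outline_of(cn,n)[:2]:
      pts=np.argwhere(m['mask']); 
      r=cv2.minAreaRect(pts[:,::-1].astype(np.float32)); bx=cv2.boxPoints(r)
      w=np.array([onz(c,(p[1],p[0]),z)[:2] for p in bx])
      R_.setdefault(cn,ray(c,m['point']))
      print(n,cn,round(m['conf'],2),np.round(m['point']),len(pts),w.round(3).tolist())
  if len(R_)==2: print('tri',tri(list(R_.values())))
o=robot.get_obs();print(o['position'],o['tool_rot'],R.from_quat(o['tool_rot']).as_matrix())
c=vision.camera('wrist');print(np.array(c['hand_eye']),c['K'])
E
```

```text
rake_grip top 0.91 [199. 346.] 353 [[0.454, -0.236], [0.563, -0.268], [0.551, -0.315], [0.442, -0.282]]
rake_grip scene 0.94 [268. 196.] 484 [[0.467, -0.287], [0.476, -0.238], [0.585, -0.268], [0.574, -0.316]]
tri [ 0.516 -0.276  0.135]
rack_top top 0.73 [182. 242.] 4817 [[0.498, 0.197], [0.701, 0.16], [0.633, -0.123], [0.436, -0.076]]
rack_top top 0.7 [212. 331.] 930 [[0.426, -0.19], [0.588, -0.236], [0.567, -0.316], [0.406, -0.268]]
rack_top scene 0.84 [284. 201.] 1273 [[0.42, -0.306], [0.441, -0.221], [0.619, -0.283], [0.595, -0.362]]
rack_top scene 0.73 [245. 103.] 1576 [[0.12, -0.367], [0.127, -0.277], [0.328, -0.323], [0.316, -0.407]]
tri [ 0.545 -0.099 -0.082]
[0.215 0.587 0.231] [ 0.175  0.985 -0.    -0.   ] [[-0.939  0.345 -0.   ]
 [ 0.345  0.939 -0.   ]
 [ 0.    -0.    -1.   ]]
[[ 0.001 -0.961 -0.277  0.075]
 [ 1.     0.     0.002  0.001]
 [-0.002 -0.277  0.961 -0.155]
 [ 0.     0.     0.     1.   ]] [[318.593   0.    248.58 ]
 [  0.    318.593 189.991]
 [  0.      0.      1.   ]]
```

```bash
cat >> h.py <<'E'
def go(t,yaw=None,grip=False):
    """fractions from current measured TCP pose to world target t (TCP), tool-x yaw in deg"""
    o=robot.get_obs(); M=R.from_quat(o['tool_rot']).as_matrix()
    d=M.T@(np.array(t)-o['position']); y0=np.degrees(np.arctan2(M[1,0],M[0,0]))
    tr=0 if yaw is None else -((yaw-y0+180)%360-180)/360
    print('frac',(d/.3).round(4),'turn',round(tr,4),'rows',np.ceil(np.linalg.norm(d)/.0417),'yaw',y0.round(2),'pos',np.round(o['position'],4),'F',np.round(o['ft_force'],2),'t',round(o['time'],2),'gw',round(o['grip_width'],4))
E
python3 -m handwheel '[[-0.96,-0.56,-0.23,-0.0103],[-0.96,-0.56,-0.23,-0.0103],[-0.96,-0.56,-0.23,-0.0103],[-0.96,-0.56,-0.23,-0.0103],[-0.96,-0.56,-0.23,-0.0103],[-0.96,-0.56,-0.23,-0.0103],[-0.96,-0.56,-0.23,-0.0103],[-0.96,-0.56,-0.23,-0.0103],[-0.96,-0.56,-0.23,-0.0103]]' 100 50
python3 -c "
from h import *
go([.45,.05,.3],163.5);go([.516,-.276,.3],163.5)"
```

```text
time: 2.95
position: [0.4328, 0.3258, 0.3014]
tool_rot: [0.146, 0.989, 0.0, 0.003]
ft_force: [-0.7, 0.5, 0.4]
grip_width: 0.0869
grip_force: 0.0
frac [-0.32   -0.8637  0.0056] turn -0.0007 rows 7.0 yaw 163.24 pos [0.4328 0.3258 0.3014] F [-0.73  0.52  0.4 ] t 2.95 gw 0.0869
frac [-0.844  -1.8408  0.0077] turn -0.0007 rows 15.0 yaw 163.24 pos [0.4328 0.3258 0.3014] F [-0.73  0.52  0.4 ] t 2.95 gw 0.0869
```

```bash
python3 -m handwheel '[[-0.42,-0.92,0,0],[-0.42,-0.92,0,0],[-0.42,-0.92,0,0],[-0.42,-0.92,0,0],[-0.42,-0.92,0,0],[-0.42,-0.92,0,0],[-0.42,-0.92,0,0],[-0.42,-0.92,0,0]]' >/dev/null
python3 -m handwheel '[[-0.42,-0.92,0,0],[-0.42,-0.92,0,0],[-0.42,-0.92,0,0],[-0.42,-0.92,0,0],[-0.42,-0.92,0,0],[-0.42,-0.92,0,0],[-0.42,-0.92,0,0],[-0.42,-0.92,0,0],[-0.42,-0.92,0,0]]' 
python3 - <<'E'
from h import *
np.set_printoptions(precision=3,suppress=True)
go([.516,-.276,.3],163.5)
C=cam('wrist');save(C,'w1.png',1.5)
np.savez('w1.npz',K=C[1],k1=C[2],T=C[3],f=C[0])
m=vision.outline_of('wrist','rake_grip');print([(x['conf'],x['point'],onz(C,x['point'],.15)) for x in m])
E
```

```text
time: 4.37
position: [0.5139, -0.2741, 0.299]
tool_rot: [0.145, 0.989, -0.0, 0.0]
ft_force: [0.3, -0.3, -0.6]
grip_width: 0.0872
grip_force: 0.0
frac [-0.009 -0.004 -0.003] turn -0.0005 rows 1.0 yaw 163.33 pos [ 0.514 -0.274  0.299] F [ 0.3  -0.34 -0.59] t 4.37 gw 0.0872
[]
```

View pics/w1.png

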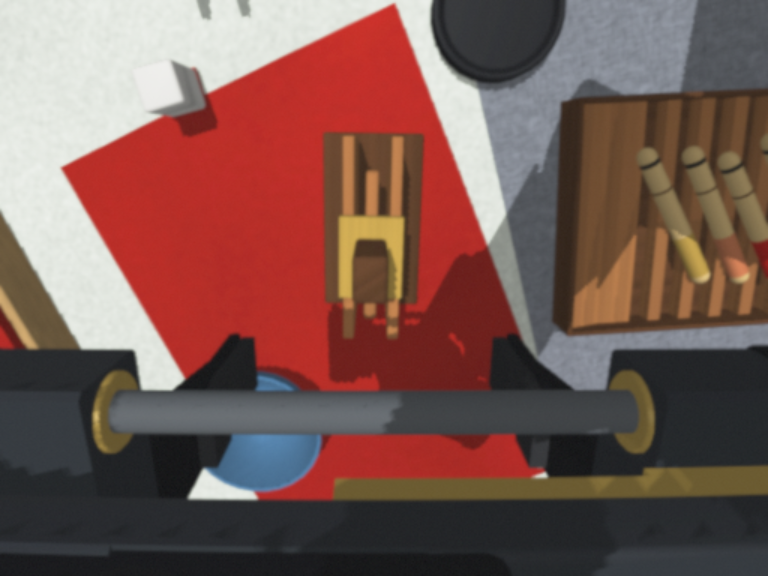

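The wrist view shows the rake centred in its wooden rack. The collar's near edge runs (339,216)-(404,216), the grip top is around (372,262), and the plates run (348,136)-(349,338) and (397,136)-(392,338).

```bash
python3 - <<'E'
from h import *
np.set_printoptions(precision=4,suppress=True)
d=np.load('w1.npz');C=(d['f'],d['K'],float(d['k1']),d['T'])
f=lambda c,r,z:onz(C,(r/1.5,c/1.5),z)
ct=(f(339,216,.118)+f(404,216,.118))/2
print('collar x-edge mid',ct,'width',np.linalg.norm(f(339,216,.118)-f(404,216,.118)))
gt=(f(356,240,.18)+f(389,240,.18))/2;print('grip top x-edge mid',gt,np.linalg.norm(f(356,240,.18)-f(389,240,.18)))
ends=[f(c,r,.11) for c,r in [(348,136),(397,136),(349,338),(392,338)]];print(np.array(ends))
rx=(ends[0]+ends[1]-ends[2]-ends[3])/2;print('rack mid',np.mean(ends,0),np.linalg.norm(rx),np.degrees(np.arctan2(rx[1],rx[0])))
u=rx/np.linalg.norm(rx); print('grip centre',ct-u*.030,gt-u*.015)
go([.5,-.276,.161],163.5)
# tray corners seen
for p in [(565,102),(562,325)]:print('tray c',f(*p,.042))
E
```

```text
collar x-edge mid [ 0.4865 -0.2655  0.118 ] width 0.04573275187481803
grip top x-edge mid [ 0.4918 -0.2664  0.18  ] 0.019194170427024905
[[ 0.43   -0.2655  0.11  ]
 [ 0.4397 -0.2331  0.11  ]
 [ 0.5731 -0.3096  0.11  ]
 [ 0.5827 -0.2777  0.11  ]]
rack mid [ 0.5064 -0.2715  0.11  ] 0.14981056842798307 162.77849802459033
grip centre [ 0.5152 -0.2744  0.118 ] [ 0.5062 -0.2708  0.18  ]
frac [ 0.0347 -0.0327  0.4599] turn 0.0001 rows 4.0 yaw 163.53 pos [ 0.5129 -0.2698  0.299 ] F [ 0.83  0.32 -0.7 ] t 4.47 gw 0.0872
tray c [ 0.4521 -0.0904  0.042 ]
tray c [ 0.6435 -0.1284  0.042 ]
```

```bash
python3 -m handwheel '[[0.004,-0.01,0.13,0.0017],[0.004,-0.01,0.26,0.0017],[0.004,-0.01,0.39,0.0017],[0.004,-0.01,0.48,0.0017],[0.004,-0.01,0.533,0.0017],[0.004,-0.01,0.533,0.0017],[0.004,-0.01,0.533,0.0017]]' 100
python3 -m handwheel '[[0,0,0,0],[0,0,0,0],[0,0,0,0],[0,0,0,0],[0,0,0,0],[0,0,0,0],[0,0,0,0],[0,0,0,0]]' 0 50
```

```text
time: 5.05
position: [0.511, -0.2711, 0.1394]
tool_rot: [0.147, 0.989, 0.001, -0.001]
ft_force: [0.6, 0.3, 0.4]
grip_width: 0.0869
grip_force: 0.0
time: 5.72
position: [0.5111, -0.2736, 0.1397]
tool_rot: [0.148, 0.989, -0.0, 0.0]
ft_force: [0.4, 0.2, -0.2]
grip_width: 0.0417
grip_force: 0.0
```

```bash

python3 -m handwheel '[[0,0,0,0],[0,0,0,0],[0,0,0,0],[0,0,0,0],[0,0,0,0],[0,0,0,0],[0,0,0,0]]' 0 50
```

```text
time: 6.3
position: [0.5113, -0.2737, 0.1396]
tool_rot: [0.148, 0.989, -0.0, 0.0]
ft_force: [0.0, -1.5, -0.2]
grip_width: 0.0215
grip_force: 50.0
```

```bash

python3 -m handwheel '[[0,0,-0.05,0],[0,0,-0.15,0],[0,0,-0.28,0],[0,0,-0.41,0],[0,0,-0.5,0],[0,0,-0.5,0],[0,0,-0.5,0]]'
python3 - <<'E'
from h import *
np.set_printoptions(precision=4,suppress=True)
T=np.array([.588,.0375]);y=np.radians(-13);U=np.array([np.cos(y),np.sin(y)]);V=np.array([-np.sin(y),np.cos(y)])
go([.588,.0375,.29],167)
C=cam('top');D=cam('scene')
# brush ends
for n in ['brush1_mid','brush2_mid','brush3_mid','brush4_mid']:
  for cn,c in (('top',C),('scene',D)):
    for m in vision.outline_of(cn,n):
      p=np.argwhere(m['mask'])
      l=cv2.fitLine(p[:,::-1].astype(np.float32),cv2.DIST_L2,0,.01,.01).ravel()
      s=(p[:,::-1]-l[2:])@l[:2]
      e=[onz(c,(l[2:]+l[:2]*k)[::-1],.033)[:2]-T for k in (s.min(),s.max())]
      e=[(round(q@U*1000),round(q@V*1000)) for q in e]
      if max(abs(v) for q in e for v in q)<160: print(n,cn,round(m['conf'],2),e)
E
```

```text
time: 6.88
position: [0.5114, -0.2732, 0.2907]
tool_rot: [0.148, 0.989, -0.0, 0.001]
ft_force: [-0.4, -0.4, -4.5]
grip_width: 0.0218
grip_force: 50.0
frac [0.0596 1.0651 0.0018] turn -0.0112 rows 8.0 yaw 162.95 pos [ 0.5114 -0.2732  0.2907] F [-0.4  -0.37 -4.49] t 6.88 gw 0.0218
brush1_mid top 0.47 [(59, -22), (-62, -87)]
brush1_mid scene 0.5 [(-61, -80), (56, -16)]
brush2_mid top 0.59 [(53, 13), (-50, -42)]
brush2_mid top 0.34 [(52, 86), (-25, 46)]
brush2_mid scene 0.79 [(-62, -41), (60, 22)]
brush3_mid top 0.59 [(61, 53), (-27, 2)]
brush3_mid scene 0.69 [(-56, -7), (61, 58)]
brush4_mid scene 0.51 [(-71, 29), (50, 92)]
```

```bash

python3 -m handwheel '[[0.01,0.1,0,-0.0112],[0.056,0.98,0,-0.0112],[0.056,0.98,0,-0.0112],[0.056,0.98,0,-0.0112],[0.056,0.98,0,-0.0112],[0.056,0.98,0,-0.0112],[0.056,0.98,0,-0.0112],[0.056,0.98,0,-0.0112],[0.056,0.98,0,-0.0112],[0.056,0.98,0,-0.0112],[0.056,0.98,0,-0.0112]]'
python3 - <<'E'
from h import *
go([.612,.1427,.29],167)
C=cam('wrist');save(C,'w2.png',1.5)
np.savez('w2.npz',K=C[1],k1=C[2],T=C[3],f=C[0])
E
```

```text
time: 8.3
position: [0.5812, 0.0117, 0.2895]
tool_rot: [0.114, 0.994, -0.0, -0.0]
ft_force: [0.5, -0.4, -3.1]
grip_width: 0.0215
grip_force: 50.0
frac [-0.0015  0.4487 -0.0022] turn -0.0001 rows 4.0 yaw 166.96 pos [0.5812 0.0117 0.2895] F [ 0.46 -0.36 -3.09] t 8.3 gw 0.0215
```

View pics/w2.png

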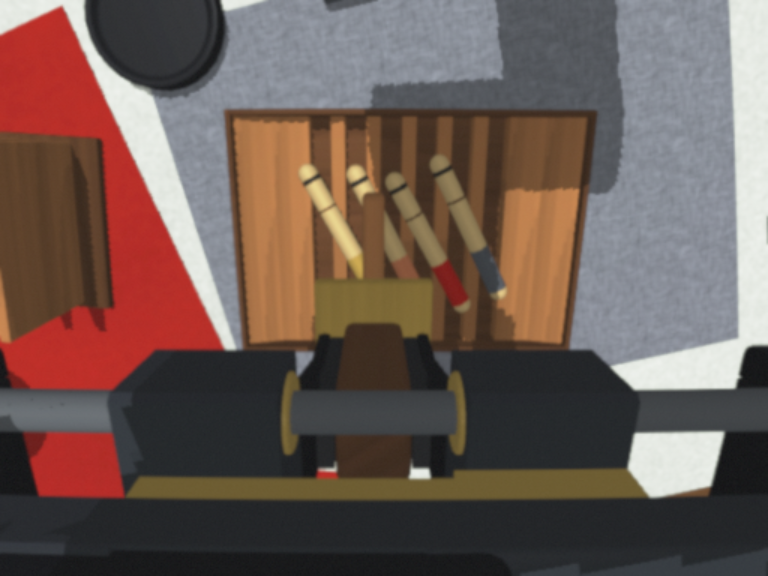

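The wrist view shows the whole tray, outer rim corners at (226,110), (597,110), (570,349), (243,349). The four brushes (brass, copper, red, steel from left to right) are askew inside, and the rake is in the gripper.

```bash
python3 - <<'E'
from h import *
np.set_printoptions(precision=4,suppress=True)
d=np.load('w2.npz');C=(d['f'],d['K'],float(d['k1']),d['T'])
f=lambda c,r,z=.042:onz(C,(r/1.5,c/1.5),z)
P=np.array([f(226,110),f(597,110),f(570,349),f(243,349)])[:,:2];print(P,P.mean(0))
print([np.linalg.norm(P[i]-P[i-1]) for i in range(4)])
v=P[1]-P[0]+P[2]-P[3];print('yaw',np.degrees(np.arctan2(-v[0],v[1])))
T=P.mean(0);y=np.arctan2(-v[0],v[1]);U=np.array([np.cos(y),np.sin(y)]);V=np.array([-np.sin(y),np.cos(y)])
for n,a,b in [('1',(305,168),(361,279)),('2',(352,169),(412,279)),('3',(391,176),(464,309)),('4',(437,158),(501,295))]:
  print(n,[((f(*q,.033)[:2]-T)@np.array([U,V]).T*1000).round() for q in (a,b)])
t=T+.108*V; print('touch',t,'home',T); go([*t,.29],np.degrees(y)+180)
E
```

```text
[[ 0.4532 -0.0779]
 [ 0.5194  0.2119]
 [ 0.7218  0.1665]
 [ 0.6541 -0.1258]] [0.5871 0.0437]
[np.float64(0.2065464377486242), np.float64(0.2973493684332165), np.float64(0.20749102388417584), np.float64(0.30008444786870164)]
yaw -12.959824218897882
1 [array([-57., -88.]), array([ 39., -42.])]
2 [array([-56., -49.]), array([39.,  4.])]
3 [array([-51., -16.]), array([68., 52.])]
4 [array([-65.,  22.]), array([54., 85.])]
touch [0.6113 0.1489] home [0.5871 0.0437]
frac [ 0.0063  0.4699 -0.0019] turn -0.0004 rows 4.0 yaw 166.9 pos [0.5812 0.0112 0.2895] F [-0.2  -0.66 -3.56] t 8.35 gw 0.0215
```

```bash

python3 -m handwheel '[[0.002,0.12,0,0],[0.002,0.25,0,0],[0.002,0.37,0.03,0],[0.002,0.44,0.12,0],[0.002,0.458,0.24,0],[0.002,0.458,0.35,0],[0.002,0.458,0.43,0],[0.002,0.458,0.465,0],[0.002,0.458,0.465,0],[0.002,0.458,0.465,0],[0.002,0.458,0.465,0]]'
python3 -m handwheel '[[0,0,0.005,0],[0,0,0.01,0],[0,0,0.01,0],[0,0,0.01,0]]'
python3 -m handwheel '[[0,0,0.005,0],[0,0,0.01,0],[0,0,0.01,0],[0,0,0.01,0]]'
python3 -c "
from h import *
go([.6115,.1453,.145],167)"
```

```text
time: 9.27
position: [0.6136, 0.1457, 0.1522]
tool_rot: [0.114, 0.993, 0.0, 0.002]
ft_force: [0.8, -0.0, -2.4]
grip_width: 0.0219
grip_force: 50.0
time: 9.6
position: [0.612, 0.1465, 0.1479]
tool_rot: [0.113, 0.994, 0.0, 0.001]
ft_force: [0.1, -0.0, -3.2]
grip_width: 0.0219
grip_force: 50.0
time: 9.93
position: [0.6116, 0.1465, 0.1439]
tool_rot: [0.113, 0.994, -0.0, -0.0]
ft_force: [0.3, 0.3, -2.6]
grip_width: 0.0216
grip_force: 50.0
frac [-0.0007 -0.0039 -0.0037] turn -0.0001 rows 1.0 yaw 166.98 pos [0.6116 0.1465 0.1439] F [ 0.33  0.29 -2.61] t 9.93 gw 0.0216
```

```bash
cat > chk.py <<'E'
from rig import robot
import sys
o=robot.get_obs(); print(round(o['position'][2],4),round(o['ft_force'][2],2)); sys.exit(o['ft_force'][2]>0)
E
python3 chk.py && python3 -m handwheel '[[0,0,0.003,0],[0,0,0.007,0],[0,0,0.007,0]]' >/dev/null
python3 chk.py && python3 -m handwheel '[[0,0,0.003,0],[0,0,0.007,0],[0,0,0.007,0]]' >/dev/null
python3 chk.py && python3 -m handwheel '[[0,0,0.003,0],[0,0,0.007,0],[0,0,0.007,0]]' >/dev/null
python3 chk.py && python3 -m handwheel '[[0,0,0.003,0],[0,0,0.007,0],[0,0,0.007,0]]' >/dev/null
python3 chk.py && python3 -m handwheel '[[0,0,0.003,0],[0,0,0.007,0],[0,0,0.007,0]]' >/dev/null
python3 chk.py && python3 -m handwheel '[[0,0,0.003,0],[0,0,0.007,0],[0,0,0.007,0]]' >/dev/null
python3 chk.py && python3 -m handwheel '[[0,0,0.003,0],[0,0,0.007,0],[0,0,0.007,0]]' >/dev/null
python3 chk.py && python3 -m handwheel '[[0,0,0.003,0],[0,0,0.007,0],[0,0,0.007,0]]' >/dev/null
python3 chk.py
```

```text
0.1439 -2.61
0.1439 -2.61
0.1439 -2.61
0.1439 -2.61
0.1439 -2.61
0.1439 -2.61
0.1439 -2.61
0.1439 -2.61
0.1439 -2.61False
False
False
False
False
False
False
False
False
```

```bash
sed -i 's/sys.exit(\(.*\))$/sys.exit(int(\1))/' chk.py
python3 chk.py && python3 -m handwheel '[[0,0,0.003,0],[0,0,0.007,0],[0,0,0.007,0]]' >/dev/null
python3 chk.py && python3 -m handwheel '[[0,0,0.003,0],[0,0,0.007,0],[0,0,0.007,0]]' >/dev/null
python3 chk.py && python3 -m handwheel '[[0,0,0.003,0],[0,0,0.007,0],[0,0,0.007,0]]' >/dev/null
python3 chk.py && python3 -m handwheel '[[0,0,0.003,0],[0,0,0.007,0],[0,0,0.007,0]]' >/dev/null
python3 chk.py && python3 -m handwheel '[[0,0,0.003,0],[0,0,0.007,0],[0,0,0.007,0]]' >/dev/null
python3 chk.py && python3 -m handwheel '[[0,0,0.003,0],[0,0,0.007,0],[0,0,0.007,0]]' >/dev/null
python3 chk.py && python3 -m handwheel '[[0,0,0.003,0],[0,0,0.007,0],[0,0,0.007,0]]' >/dev/null
python3 chk.py && python3 -m handwheel '[[0,0,0.003,0],[0,0,0.007,0],[0,0,0.007,0]]' >/dev/null
python3 chk.py
```

```text
0.1439 -2.61
0.1417 -2.96
0.1397 -2.5
0.1376 -3.45
0.1355 -2.54
0.1334 -3.26
0.1313 -2.88
0.1292 -2.76
0.1271 -3.16
```

```bash

python3 chk.py && python3 -m handwheel '[[0,0,0.003,0],[0,0,0.007,0],[0,0,0.007,0]]' >/dev/null
python3 chk.py && python3 -m handwheel '[[0,0,0.003,0],[0,0,0.007,0],[0,0,0.007,0]]' >/dev/null
python3 chk.py && python3 -m handwheel '[[0,0,0.003,0],[0,0,0.007,0],[0,0,0.007,0]]' >/dev/null
python3 chk.py && python3 -m handwheel '[[0,0,0.003,0],[0,0,0.007,0],[0,0,0.007,0]]' >/dev/null
python3 chk.py && python3 -m handwheel '[[0,0,0.003,0],[0,0,0.007,0],[0,0,0.007,0]]' >/dev/null
python3 chk.py && python3 -m handwheel '[[0,0,0.003,0],[0,0,0.007,0],[0,0,0.007,0]]' >/dev/null
python3 chk.py && python3 -m handwheel '[[0,0,0.003,0],[0,0,0.007,0],[0,0,0.007,0]]' >/dev/null
python3 chk.py
```

```text
0.1271 -3.16
0.125 -3.4
0.1229 -3.63
0.1221 2.79
0.1221 2.79
0.1221 2.79
0.1221 2.79
0.1221 2.79
```

```bash

python3 -m handwheel '[[0,0,-0.0123,0],[0,-0.013,-0.0123,0],[0,-0.026,-0.0123,0],[0,-0.039,-0.0123,0],[0,-0.052,-0.0123,0],[0,-0.065,-0.0123,0],[0,-0.078,-0.0123,0],[0,-0.091,-0.0123,0],[0,-0.104,-0.0123,0],[0,-0.117,-0.0123,0],[0,-0.13,-0.0123,0],[0,-0.143,-0.0123,0],[0,-0.156,-0.0123,0],[0,-0.169,-0.0123,0],[0,-0.182,-0.0123,0],[0,-0.195,-0.0123,0],[0,-0.208,-0.0123,0],[0,-0.22,-0.0123,0]]'
python3 - <<'E'
from h import *
go([.6115,.1453,.1245],167)
C=cam('scene');cv2.imwrite('pics/s1.png',cv2.resize(C[0][140:290,200:350,::-1],None,fx=4,fy=4,interpolation=2))
E
```

```text
time: 14.18
position: [0.5967, 0.0818, 0.1247]
tool_rot: [0.113, 0.994, 0.0, -0.0]
ft_force: [-1.0, 1.0, -2.9]
grip_width: 0.0219
grip_force: 50.0
frac [-2.000e-04  2.174e-01  8.000e-04] turn -0.0001 rows 2.0 yaw 166.97 pos [0.5967 0.0818 0.1247] F [-1.01  1.   -2.94] t 14.18 gw 0.0219
```

View pics/s1.png

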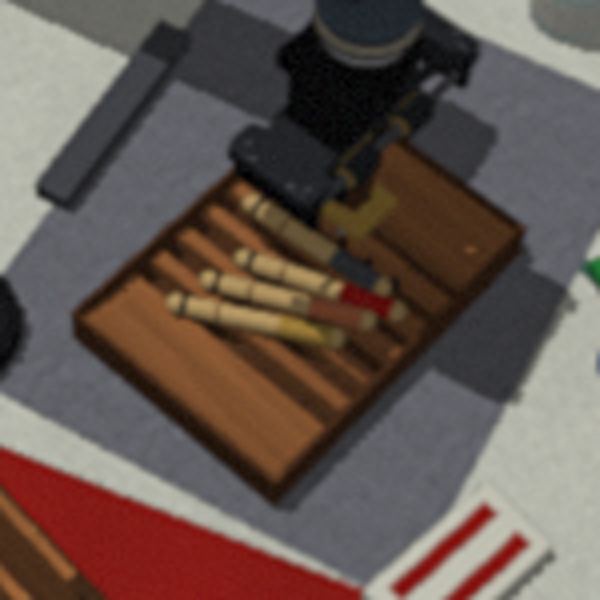

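The crop shows the steel-capped brush already swung nearly parallel in front of the rake. The other three are still askew.

```bash

python3 -m handwheel '[[0,-0.013,0,0],[0,-0.026,0,0],[0,-0.039,0,0],[0,-0.052,0,0],[0,-0.065,0,0],[0,-0.078,0,0],[0,-0.091,0,0],[0,-0.104,0,0],[0,-0.117,0,0],[0,-0.13,0,0],[0,-0.143,0,0],[0,-0.156,0,0],[0,-0.169,0,0],[0,-0.182,0,0],[0,-0.195,0,0],[0,-0.208,0,0],[0,-0.221,0,0],[0,-0.234,0,0],[0,-0.247,0,0],[0,-0.26,0,0]]'
python3 -m handwheel '[[0,-0.013,0,0],[0,-0.026,0,0],[0,-0.039,0,0],[0,-0.052,0,0],[0,-0.065,0,0],[0,-0.078,0,0],[0,-0.091,0,0],[0,-0.104,0,0],[0,-0.117,0,0],[0,-0.13,0,0]]'
python3 - <<'E'
from h import *
go([.6115,.1453,.1245],167)
C=cam('scene');cv2.imwrite('pics/s2.png',cv2.resize(C[0][140:290,200:350,::-1],None,fx=4,fy=4,interpolation=2))
E
```

```text
time: 15.9
position: [0.5792, 0.0058, 0.1247]
tool_rot: [0.113, 0.994, -0.0, -0.0]
ft_force: [-0.5, 0.6, -3.3]
grip_width: 0.0213
grip_force: 50.0
time: 16.73
position: [0.5704, -0.0322, 0.1247]
tool_rot: [0.113, 0.994, 0.0, 0.0]
ft_force: [-0.0, 1.0, -2.5]
grip_width: 0.0216
grip_force: 50.0
frac [-0.      0.6072  0.0008] turn -0.0001 rows 5.0 yaw 166.97 pos [ 0.5704 -0.0322  0.1247] F [-0.04  1.02 -2.47] t 16.73 gw 0.0216
```

View pics/s2.png

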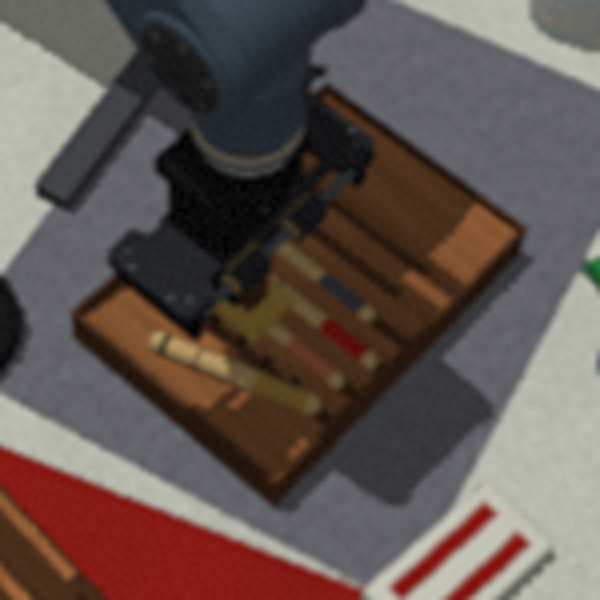

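Copper, red and steel now look to be down in grooves, with caps at (335,378), (372,357) and (368,312). The brass one, (155,342)-(317,403), still lies askew past the rake. I'll measure it.

```bash
cat > br.py <<'E'
from h import *
T=np.array([.5875,.041]);y=np.radians(-13);U=np.array([np.cos(y),np.sin(y)]);V=np.array([-np.sin(y),np.cos(y)])
def tf(X): d=X[:2]-T; return (np.array([d@U,d@V])*1000).round(1)
def brush(cn,c,z=.0165):
  for n in ['brush1_mid','brush2_mid','brush3_mid','brush4_mid']:
    for m in vision.outline_of(cn,n):
      p=np.argwhere(m['mask'])
      l=cv2.fitLine(p[:,::-1].astype(np.float32),cv2.DIST_L2,0,.01,.01).ravel()
      s=(p[:,::-1]-l[2:])@l[:2]
      e=np.array([tf(onz(c,(l[2:]+l[:2]*k)[::-1],z)) for k in (s.min(),s.max())])
      if abs(e).max()<160: print(n,cn,round(m['conf'],2),e.tolist())
E
python3 - <<'E'
from br import *
c=cam('scene')
for col,row in [(155,342),(317,403)]:print(tf(onz(c,(140+row/4,200+col/4),.033)))
print('caps',[tf(onz(c,(140+r/4,200+q/4),.0165)) for q,r in [(335,378),(372,357),(368,312)]])
print('rake',tf(robot.get_obs()['position']))
brush('scene',c)
E
```

```text
[ -43.7 -118.1]
[ 80.2 -73.6]
caps [array([ 71.7, -41.4]), array([80.8, -8.4]), array([53.1, 19.9])]
rake [ -0.1 -75.5]
brush1_mid scene 0.79 [[-54.6, -111.5], [77.5, -70.1]]
brush1_mid scene 0.37 [[-23.2, -7.9], [82.5, -10.8]]
brush3_mid scene 0.65 [[-25.7, -8.2], [84.9, -10.9]]
```

```bash

python3 -m handwheel '[[0,-0.013,0,0],[0,-0.026,0,0],[0,-0.039,0,0],[0,-0.052,0,0],[0,-0.06,0,0],[0,-0.06,0,0]]'
python3 - <<'E'
from br import *
c=cam('scene'); brush('scene',c,.033)
print('rake',tf(robot.get_obs()['position']))
cv2.imwrite('pics/s3.png',cv2.resize(c[0][140:290,200:350,::-1],None,fx=4,fy=4,interpolation=2))
E
```

```text
time: 17.53
position: [0.5664, -0.0501, 0.1247]
tool_rot: [0.114, 0.993, -0.0, -0.0]
ft_force: [0.4, -0.2, -3.1]
grip_width: 0.0215
grip_force: 50.0
brush1_mid scene 0.48 [[-46.4, -127.1], [88.7, -93.5]]
brush2_mid scene 0.66 [[10.7, -47.7], [77.9, -48.0]]
brush2_mid scene 0.42 [[-24.0, -17.4], [80.2, -17.7]]
rake [ -0.2 -92.7]
```

View pics/s3.png

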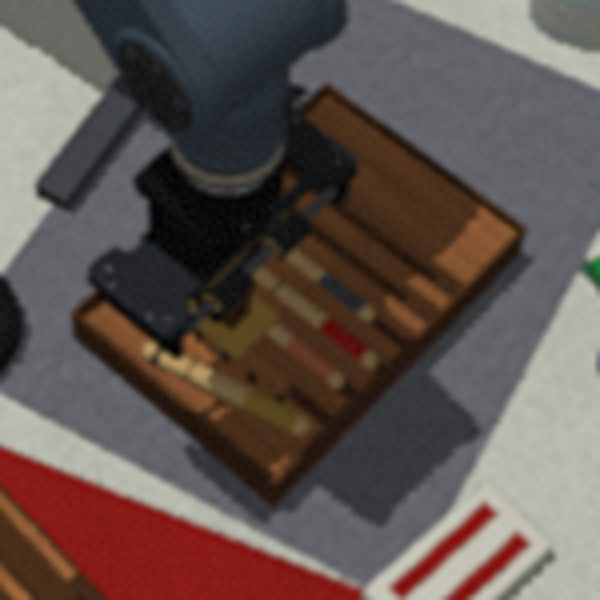

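```bash

python3 -m handwheel '[[0,-0.013,-0.001,0],[0,-0.026,-0.003,0],[0,-0.039,-0.004,0],[0,-0.052,-0.006,0],[0,-0.065,-0.007,0],[0,-0.065,-0.007,0],[0,-0.065,-0.007,0]]'
python3 - <<'E'
from br import *
c=cam('scene'); brush('scene',c,.035)
print('rake',tf(robot.get_obs()['position']),robot.get_obs()['ft_force'])
E
python3 -m handwheel '[[0,0,-0.13,0],[0,0,-0.25,0],[0,0,-0.25,0],[0,0,-0.25,0],[0,0.1,-0.25,0],[0,0.2,-0.25,0],[0,0.2,-0.25,0],[0,0.2,-0.25,0],[0,0.2,-0.25,0]]'
python3 - <<'E'
from br import *
c=cam('scene'); brush('scene',c,.02)
cv2.imwrite('pics/s4.png',cv2.resize(c[0][140:290,200:350,::-1],None,fx=4,fy=4,interpolation=2))
E
```

```text
time: 18.37
position: [0.562, -0.0688, 0.1269]
tool_rot: [0.114, 0.993, 0.0, 0.0]
ft_force: [0.3, 0.0, -3.8]
grip_width: 0.0219
grip_force: 50.0
brush1_mid scene 0.51 [[-26.6, -128.6], [89.2, -117.0]]
brush2_mid scene 0.59 [[-24.8, -48.5], [80.9, -48.9]]
brush3_mid scene 0.59 [[-16.5, -19.7], [81.3, -18.4]]
rake [  -0.2 -112.1] [ 0.06845935 -0.25923751 -3.33958168]
time: 19.37
position: [0.5745, -0.0097, 0.2004]
tool_rot: [0.113, 0.994, -0.0, -0.002]
ft_force: [0.2, 0.6, -4.3]
grip_width: 0.0213
grip_force: 50.0
brush1_mid scene 0.73 [[-48.5, -71.0], [87.3, -71.9]]
brush2_mid scene 0.61 [[-56.9, -41.6], [74.2, -42.5]]
brush3_mid scene 0.63 [[-50.5, -13.2], [87.7, -11.3]]
brush4_mid scene 0.52 [[-50.3, -14.3], [87.7, -10.9]]
```

View pics/s4.png

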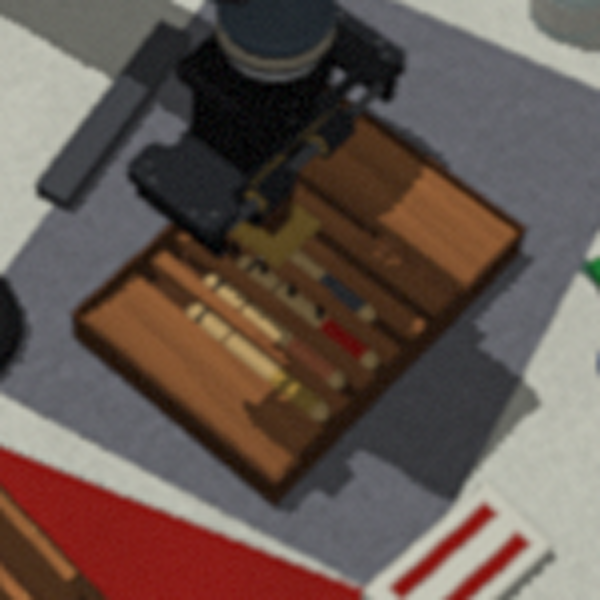

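Brass has rolled down into the -75 groove, so all four brushes lie parallel in grooves. Copper is in -45, red in -15 and steel in 15.

```bash
python3 -c "
from h import *
go([.511,-.2733,.29],162.95)"
```

```text
frac [ 0.0107 -0.9011 -0.2947] turn 0.011 rows 7.0 yaw 166.9 pos [ 0.5753 -0.0108  0.2015] F [ 0.4  -0.04 -2.64] t 19.62 gw 0.0219
```

```bash
python3 -m handwheel '[[0,0,-0.12,0],[0,-0.03,-0.24,0.002],[0.003,-0.12,-0.295,0.005],[0.005,-0.25,-0.295,0.008],[0.01,-0.38,-0.295,0.011],[0.01,-0.51,-0.295,0.011],[0.01,-0.64,-0.295,0.011],[0.01,-0.76,-0.295,0.011],[0.01,-0.85,-0.295,0.011],[0.01,-0.9,-0.295,0.011],[0.01,-0.9,-0.295,0.011],[0.01,-0.9,-0.295,0.011],[0.01,-0.9,-0.295,0.011],[0.01,-0.9,-0.295,0.011]]'
python3 - <<'E'
from br import *
go([.511,-.2735,.29],162.95)
c=cam('top');brush('top',c)
cv2.imwrite('pics/t2.png',cv2.resize(c[0][130:235,180:305,::-1],None,fx=5,fy=5,interpolation=2))
E
```

```text
time: 20.78
position: [0.512, -0.2706, 0.2903]
tool_rot: [0.147, 0.989, 0.0, -0.0]
ft_force: [0.4, 0.0, -2.2]
grip_width: 0.0219
grip_force: 50.0
frac [ 0.0003 -0.01    0.001 ] turn 0.0004 rows 1.0 yaw 163.1 pos [ 0.512  -0.2706  0.2903] F [ 0.45  0.   -2.2 ] t 20.78 gw 0.0219
brush1_mid top 0.68 [[-50.2, -76.8], [86.2, -76.5]]
brush2_mid top 0.74 [[-48.0, -47.6], [74.8, -49.3]]
brush3_mid top 0.44 [[-34.2, -18.1], [85.1, -17.3]]
```

View pics/t2.png

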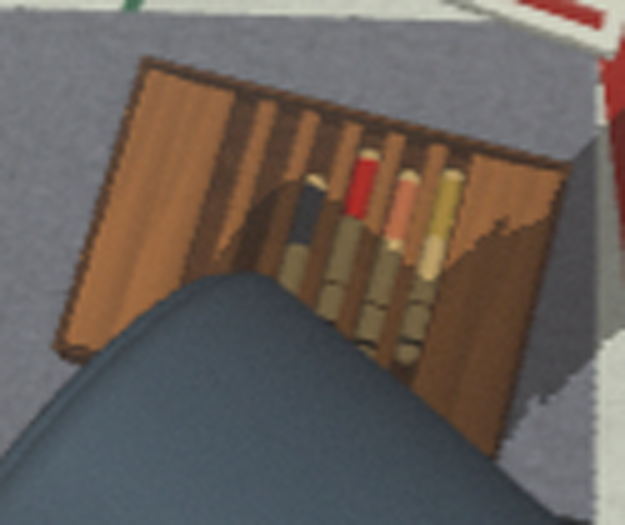

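All four brushes lie parallel, one to a groove. Now I'll hang the rake.

```bash
python3 -m handwheel '[[0,-0.006,0,0.0004],[0,-0.006,0.08,0.0004],[0,-0.006,0.18,0.0004],[0,-0.006,0.28,0.0004],[0,-0.006,0.38,0.0004],[0,-0.006,0.44,0.0004],[0,-0.006,0.48,0.0004],[0,-0.006,0.495,0.0004],[0,-0.006,0.495,0.0004],[0,-0.006,0.495,0.0004]]'
python3 -c "
from h import *
go([.511,-.2735,.1397],162.95)"
```

```text
time: 21.87
position: [0.5119, -0.2745, 0.1425]
tool_rot: [0.149, 0.989, -0.0, 0.001]
ft_force: [1.6, 0.2, -1.7]
grip_width: 0.0216
grip_force: 50.0
frac [0.004  0.0024 0.0092] turn -0.0002 rows 1.0 yaw 162.87 pos [ 0.5119 -0.2745  0.1425] F [ 1.59  0.2  -1.7 ] t 21.87 gw 0.0216
```

```bash
python3 -m handwheel '[[0,0,0.004,0],[0,0,0.008,0],[0,0,0.008,0]]'
python3 -m handwheel '[[0,0,0,0],[0,0,0,0],[0,0,0,0],[0,0,0,0],[0,0,0,0],[0,0,0,0],[0,0,0,0],[0,0,0,0],[0,0,0,0],[0,0,0,0],[0,0,0,0],[0,0,0,0]]' 100 
python3 -m handwheel '[[0,0,-0.08,0],[0,0,-0.2,0],[0,0,-0.33,0],[0,0,-0.46,0],[0,0,-0.53,0],[0,0,-0.53,0],[0,0,-0.53,0],[0,0,-0.53,0],[0,0,-0.53,0]]'
python3 - <<'E'
from br import *
w=cam('wrist');save(w,'w3.png',1.5)
E
```

```text
time: 22.12
position: [0.5116, -0.2742, 0.14]
tool_rot: [0.149, 0.989, -0.0, 0.001]
ft_force: [0.5, -0.2, -3.0]
grip_width: 0.0217
grip_force: 50.0
time: 23.12
position: [0.5112, -0.274, 0.1394]
tool_rot: [0.149, 0.989, 0.0, -0.0]
ft_force: [0.4, 0.1, -0.3]
grip_width: 0.0858
grip_force: 0.0
time: 23.87
position: [0.5103, -0.2733, 0.2965]
tool_rot: [0.149, 0.989, 0.001, -0.002]
ft_force: [0.4, 0.9, -0.2]
grip_width: 0.0868
grip_force: 0.0
```

View pics/w3.png

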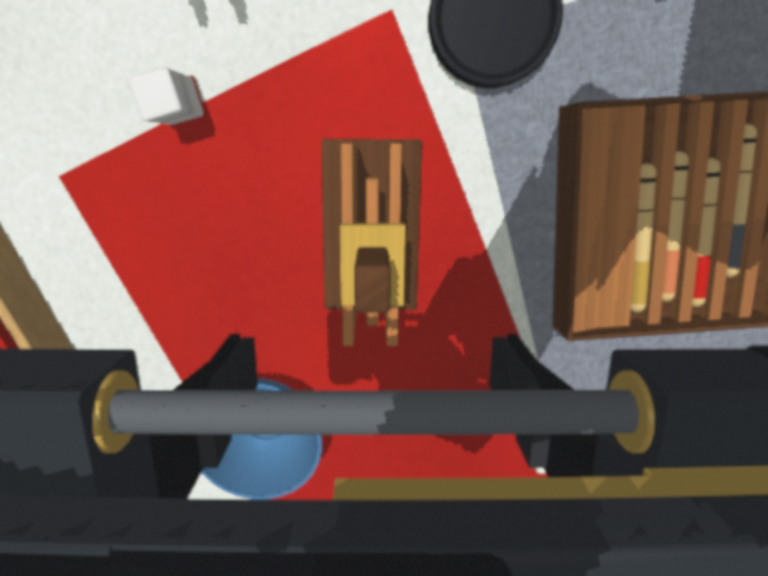

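The rake hangs as it did at the start, collar at (372,224), and all four brushes lie in separate grooves. I'm handing in.

```bash
python3 -c "
from rig import job
print(job.hand_in())"
```

```text
the job is handed in; nothing more can be done
None
```

The job is handed in: all four brushes lie parallel in separate grooves and the rake hangs released in its rack, as the last wrist picture shows; hand-in returned no verdict.

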